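# Set the depth stop on a heat sink and lock it

### The job

Lower the stop rod of the small depth-stop stand by its knob until its foot rests on the heat sink below, lightly enough not to bend the fins (never more than 12 N on the heat sink). Then lock it there by swinging the clamp lever round to its end stop. The heat sink must stay where it lies under the rod, and the loupe, the memory stick and the small jar must be left alone.

Things in the scene. Friction and masses are not known exactly. Their poses are not given: they have to be found in the camera images.
- stop_stand: fixed grey upright stand, origin under the centre of its base plate (120 x 104 mm, top 12 mm above the bench), its open side (-x) toward the robot. Round column 21 mm thick at x = +42 mm, top at 130 mm. Head block x = -34 to +58 mm, 36 mm wide, from 87 to 115 mm above the bench. The vertical stop rod passes through the head at x = -12, y = 0 mm; the lever's pivot is at x = -12, y = +22 mm
- knob_top (a point): centre of the flat top of the black knob (28 mm across, 13 mm high) on the vertical 12 mm stop rod. Pushed from above the rod slides down at 2 to 3.5 N and stays where left. Its rubber foot (16 mm across) ends about 118 mm below this point, but is screwed in up to 8 mm more or less each time, unmeasured: the touch must be felt; after it the resistance rises by some 13 N per mm
- stop_rod (a joint): slide of the stop rod, m: 0 fully up (knob top 190 mm above the bench), growing downward, end at 0.055; the foot meets the heat sink somewhere between 0.032 and 0.048
- lever_handle (a point): black upright handle on the end of the clamp lever, a vertical pin 15 mm thick, 33 mm long; this point is on its axis near half height (140 mm above the bench), 56 mm from the pivot. The flat lever under it ends 124 mm above the bench. It can be taken or pushed from above once the knob is down
- lever_pivot (a point): point on the vertical hinge axis of the clamp lever, at the same height as lever_handle
- clamp_lever (a joint): angle of the clamp lever, rad: 0 open (points to the stand's front, 160 degrees from its +x through +y), growing clockwise seen from above, round to the stand's left (+y) side; end stop at 1.5. From about 0.6 on its cam presses on the rod and the handle needs more force, up to about 7 N; locked beyond 1.3, where it stays when let go
- heat_sink_center (a point): centre of the loose finned aluminium heat sink, 32 x 32 x 20 mm, lying on the stand's base under the rod (its top 32 mm above the bench); it is not to be handled
- loupe_center (a point): centre of the black eye loupe, 34 mm diameter, 25 mm high, standing on the bench left of the stand; a bystander
- usb_stick_center (a point): centre of the dark memory stick, 17 x 52 x 8 mm, lying on the bench left of the stand, nearer the robot than the loupe; a bystander
- small_jar_center (a point): centre of the amber jar with black lid, 21 mm diameter, 32 mm high, standing on the bench right of the stand; a bystander
Things that resemble listed ones, but are neither listed nor needed, are in the scene too. There is more than one size of the stop_stand; the job needs the largest.

How it is judged:
By the outcome, as a careful person would: the job done as asked, in the order asked, and still so for the second after the job is handed in, with the robot touching nothing.
It also fails if it takes over 54 s, if anything falls off the work surface, if the arm or the gripper's body presses on something with over 40 N, if the wrist force passes 120 N, or if a joint passes its speed limit or range.

### The arm

A 6-joint arm with a two-finger parallel gripper is mounted at the origin on a cart in front of the work surface, level with it; the furniture and walls round the work are solid. World frame = base frame: x ahead of the robot, y to its left, z up, the work surface at z = 0. Lengths are in m, angles in rad, forces in N, time in s.
With the tool pointing down it reaches from about 0.3 to 0.95 m from the base axis. Payload 3.1 kg.
Tool frame: the origin (TCP) lies midway between the tips of the shut fingers; the grasp point (between the pads) lies 19 mm behind it (ctrl.grip_depth is the distance from the TCP to the grasp point, in m); y points along the fingers, z is the direction in which the jaws open and shut, and the axes are right-handed (so a half turn about y gives the same grasp; the last joint's range is limited). The gripper opens to 85 mm and grips with 20 to 120 N. Pads are 22 mm wide; open, the fingers measure 114 mm over their backs; the gripper's body (76 mm by 85 mm) begins 54 mm behind the grasp point. The pads swing forward as they close: fully open they stand 13 mm farther back than shut.
Start: joints at [1.177, 0.308, 1.634, -0, 1.2, -0.07], TCP at [0.199, 0.593, 0.231] pointing down, gripper open.
Joint ranges: [-3.06, 3.06], [-0.79, 1.96], [0.05, 2.63], [-1.19, 4.34], [0.05, 2.64], [-2.94, 2.94]. Speed limits (rad/s): [2.79, 2.79, 3.14, 3.14, 3.14, 3.14].

### API

Orientations are given as a 3x3 rotation matrix whose columns are the frame's x, y, z axes.
In Python, from station import ctrl gives the robot as it stands.
- The arm moves only by the tool servo_tool, never from a script. Its arguments are lists of equal length, an entry for each row: "dp": the shift along the tool's x, y, z in mm, a list of three; "twist": the turn, a rotation vector about the tool's x, y, z in rad, a list of three; "grip": the finger opening in mm, from 0 to 85.4. In form: {"dp": [[x, y, z], ...], "twist": [[rx, ry, rz], ...], "grip": [grip, ...]}. A call has 1 to 20 rows; each row shifts and turns the pose as measured when the row begins, along the tool's axes as they then stand; what a row does not reach is not made up. A row lasts 1/12 s, in which the tool goes at most 41.7 mm and 7.16 degrees, less where a joint would pass 70% of its speed; a pose out of reach is approached as far as the arm can. A call is refused whole if a number of a shift passes 41.7 or a number of a turn 0.125, either way. A call with a gripper value outside its range is refused whole. The fingers move at their own pace and stop on an object; the grip force is fixed at half the most. Time passes only in rows, so rows that do not move let the fingers close. It gives the time, the measured TCP pose, the force and the opening at its end, in the units of the state.
- ctrl.read_state(): the state, without advancing time (a new reading comes with each control period).
- ctrl.grab_frame(name): name is "side" or "top" or "wrist"; returns a dict with "img" (384x512x3 uint8, blue, green, red), "depth" (384x512 float32, m along the optical axis (not along the pixel's ray), 0 where there is no reading), "K" (3x3 intrinsics, pixels), "R" (3x3) and "t" (3): a world point X has camera coordinates R X + t. Camera axes: x right, y down, z forward; pixel columns grow to the right and rows downward; lengths in m; the calibration is good to about 2 mm. A picture is of the moment at which its call begins.
- ctrl.job_done(): hands the job in, once; it reports no verdict.
The state is a dict: "clock": time; "joint_positions": joint angles; "qd": joint speeds; "effort": joint torques, N m; "tcp_pos": TCP position; "tcp_rot": TCP orientation; "contact_force": force on the tool from outside, world axes, zero at the start; "torque": the same for the moment, N m; "opening": opening from 0.0 (shut) to 1.0 (fully open).
Only numpy, scipy, OpenCV 4.12 (cv2) and the standard library are available. Lean on these libraries where they do the work, as an engineer would, in place of code of your own. Each camera call takes 0.05 s, during which the arm holds its last target. There are 200 camera calls.

## Working session

There is one attempt and no reset: what is moved stays moved. The work goes in short steps, Python scripts to look and compute and a tool call to move; the robot and the scene stay as the last step left them, time stands still between calls to the robot, and variables do not carry over. Pictures are saved under pics/ and viewed, about 8 in all and at most 12, crops included, and the job is handed in when it is done.

Besides the shell and the picture viewer there is one more tool, called after "Emit:" by a JSON object that holds its "api" and its "payload", one argument or row to a line. servo_tool: Moves the arm, as the interface text tells. Its arguments: {"type":"object","properties":{"dp":{"type":"array","items":{"type":"array","items":{"type":"number"}}},"twist":{"type":"array","items":{"type":"array","items":{"type":"number"}}},"grip":{"type":"array","items":{"type":"number"}}},"required":["dp","twist","grip"]}

```bash
mkdir -p pics; cat > h.py <<'E'
import numpy as np, cv2
from station import ctrl
def ray(f,u,v,z):
    d=f["R"].T@np.linalg.inv(f["K"])@np.array([u,v,1.]); c=-f["R"].T@f["t"]
    return c+d*(z-c[2])/d[2]
def cloud(f):
    h,w=f["depth"].shape; u,v=np.meshgrid(np.arange(w),np.arange(h)); D=f["depth"]
    P=np.stack([u*D,v*D,D],-1)@np.linalg.inv(f["K"]).T
    X=(P-f["t"])@f["R"]; X[D==0]=np.nan; return X
E
python3 - <<'E'
from h import *
s=ctrl.read_state(); print(s["tcp_pos"],s["tcp_rot"],s["clock"])
fs=[]
for n in("top","side"):
    f=ctrl.grab_frame(n); np.savez(f"{n}0.npz",**f); print(n,-f["R"].T@f["t"],f["R"][2],f["K"][0,0])
    cv2.imwrite(f"pics/{n}0.png",cv2.resize(f["img"],(768,576)))
E
```

```text
[0.19854793 0.59173237 0.23004161] [[ 9.48030028e-01 -9.14992438e-04  3.18179554e-01]
 [-3.18180818e-01 -2.15455013e-03  9.48027597e-01]
 [-1.81904283e-04 -9.99997260e-01 -2.33371126e-03]] 0.0
top [0.3999724  0.08820254 1.02645549] [ 1.02367017e-01 -3.52359502e-04 -9.94746636e-01] 437.02905718396164
side [ 0.15533464 -0.21269831  0.9981767 ] [ 0.35698316  0.30667885 -0.88233277] 386.2141639083374
```

View pics/top0.png

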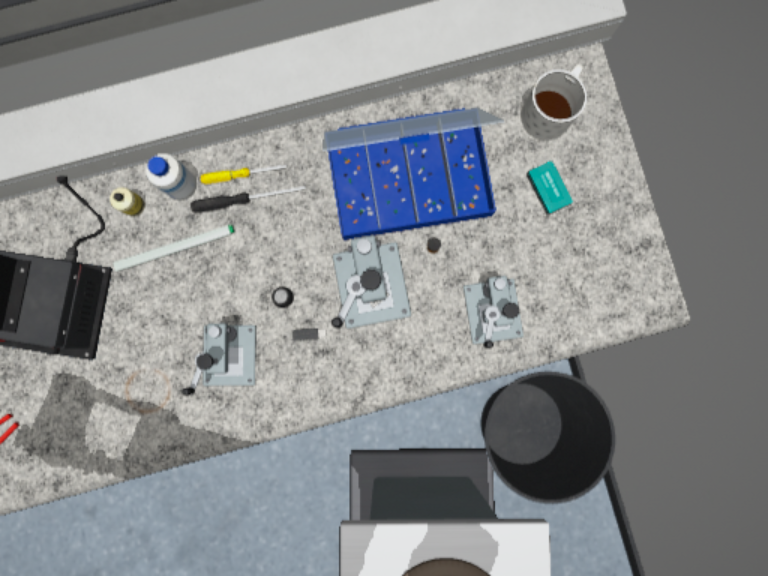

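View pics/side0.png

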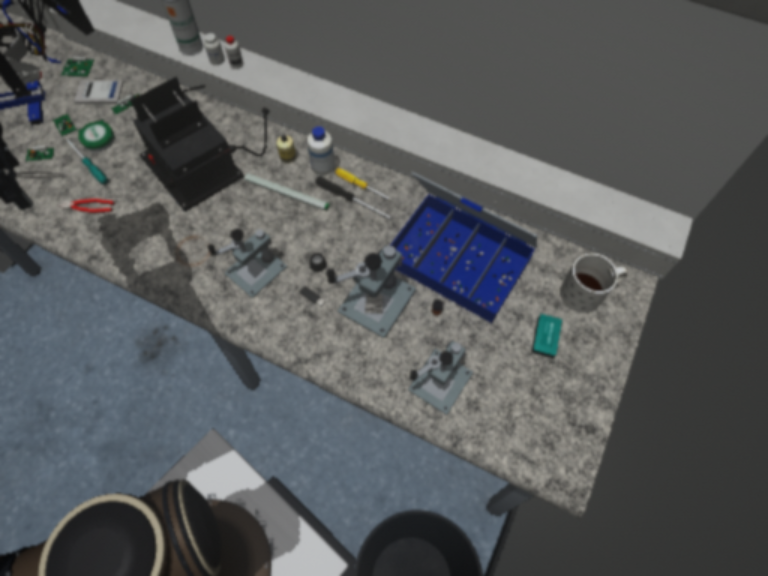

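The central stand is the largest: in the top view (768 wide) its knob is at (371,279), its handle at (337,323), with the loupe at (283,297), the stick at (306,334) and the jar at (434,245). Next I measure them.

```bash
python3 - <<'E'
from h import *
def L(n): return dict(np.load(n+"0.npz"))
seeds={"top":{"knob":(247,186,.19),"handle":(225,215,.156)},"side":{"knob":(249,174,.19),"handle":(221,184,.156)}}
for n in seeds:
    f=L(n); m=(f["img"].max(2)<60).astype(np.uint8); X=cloud(f)
    nl,lab,st,c=cv2.connectedComponentsWithStats(m)
    for k,(u,v,z) in seeds[n].items():
        l=lab[v,u]; 
        print(n,k,l,st[l],c[l],ray(f,*c[l],z).round(4),"depth z max/med",np.nanmax(X[lab==l][:,2]).round(4),np.nanmedian(X[lab==l],axis=0).round(4))
f=L("top");X=cloud(f)
# base plate: pixels near stand with z 6..20mm
P=X[(np.abs(X[...,2]-.012)<.005)&(f["img"].mean(2)>90)]
k=ray(f,247,186,.19)
P=P[np.linalg.norm(P[:,:2]-k[:2],axis=1)<.1]
r=cv2.minAreaRect(P[:,:2].astype(np.float32)); print(r,len(P))
cr=f["img"][140:235,175:310]; cv2.imwrite("pics/crop.png",cv2.resize(cr,None,fx=5.5,fy=5.5,interpolation=cv2.INTER_CUBIC))
E
```

```text
top knob 0 [     0      0    512    384 187145] [256.06261989 187.67826017] [0.4986 0.0888 0.19  ] depth z max/med 0.7224 [5.246e-01 9.880e-02 2.000e-04]
top handle 0 [     0      0    512    384 187145] [256.06261989 187.67826017] [0.5026 0.0888 0.156 ] depth z max/med 0.7224 [5.246e-01 9.880e-02 2.000e-04]
side knob 50 [244 169  10  17 111] [248.68468468 175.72072072] [0.4918 0.0992 0.19  ] depth z max/med 0.1838 [0.4999 0.1064 0.1795]
side handle 57 [218 180   6   9  39] [220.51282051 183.8974359 ] [0.442  0.1485 0.156 ] depth z max/med 0.1617 [0.4447 0.1516 0.1498]
((0.5237547159194946, 0.11131643503904343), (0.13839100301265717, 0.10385242849588394), 10.694009780883789) 1420
```

View pics/crop.png

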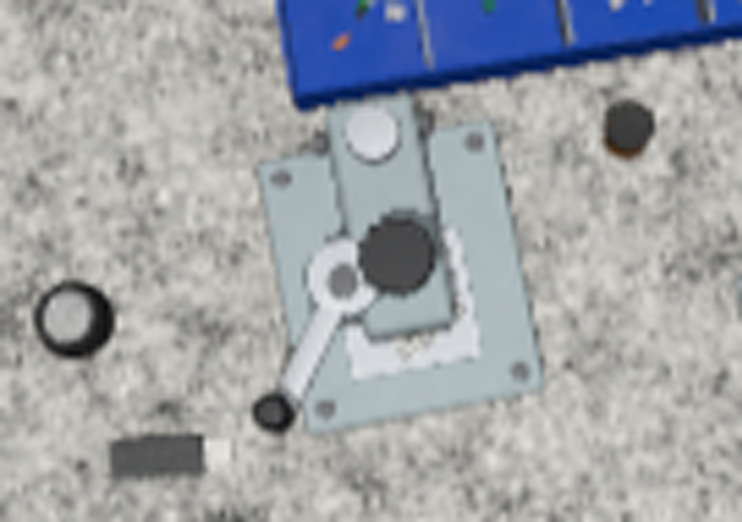

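The crop shows the knob at (398,254), the handle at (273,411), the lever hub at (344,281) and the column top at (371,133).

```bash
python3 - <<'E'
from h import *
f=dict(np.load("top0.npz"))
g={}
for n,(u,v,z) in dict(knob=(398,254,.19),handle=(273,411,.156),pivot=(344,281,.128),col=(371,133,.13),c1=(262,170,.012),c2=(490,122,.012),c3=(543,385,.012),c4=(310,433,.012),loupe=(74,320,.025),usbL=(112,455,.008),usbR=(228,455,.008),jar=(629,127,.032)).items():
    g[n]=ray(f,u/5.5+175-.4,v/5.5+140-.4,z); print(n,g[n].round(4))
o=(g['c1']+g['c2']+g['c3']+g['c4'])[:2]/4; d=(g['c1']+g['c2']-g['c3']-g['c4'])[:2]; a=np.arctan2(d[1],d[0]); print("origin",o,"yaw",np.degrees(a))
R=np.array([[np.cos(a),-np.sin(a)],[np.sin(a),np.cos(a)]])
for n,p in dict(rod=(-12,0),pivot=(-12,22),col=(42,0)).items(): print(n,o+R@np.array(p)/1e3)
for n in("knob","handle","pivot","col"): print(n,R.T@(g[n][:2]-o))
d=g['col'][:2]-g['knob'][:2]; print("yaw from knob-col",np.degrees(np.arctan2(d[1],d[0])),np.linalg.norm(d))
E
```

```text
knob [0.5024 0.1063 0.19  ]
handle [0.4495 0.1525 0.156 ]
pivot [0.4999 0.128  0.128 ]
col [0.5558 0.1176 0.13  ]
c1 [0.5606 0.1681 0.012 ]
c2 [0.5808 0.0706 0.012 ]
c3 [0.468  0.0491 0.012 ]
c4 [0.4483 0.1476 0.012 ]
loupe [0.4955 0.2456 0.025 ]
usbL [0.4397 0.2316 0.008 ]
usbR [0.4394 0.1825 0.008 ]
jar [0.5748 0.0128 0.032 ]
origin [0.51443334 0.10883577] yaw 10.586737812643731
rod [0.50263761 0.10663109]
pivot [0.49859569 0.1282566 ]
col [0.55571842 0.11655217]
knob [-0.0123159  -0.00026146]
handle [-0.05579448  0.05489758]
pivot [-0.01080728  0.02151881]
col [0.04228619 0.00106025]
yaw from knob-col 11.973381198775849 0.05461808393553105
```

Emit:
{"api": "servo_tool", "payload": {
  "dp": [
    [30,-1,-24.5],
    [30,-1,-24.5],
    [30,-1,-24.5],
    [30,-1,-24.5],
    [30,0,-24.5],
    [30,0,-24.5],
    [30,0,-24.5],
    [30,0,-24.5],
    [30,0,-24.5],
    [30,0,-24.5],
    [30,0,-24.5],
    [30,0,-24.5],
    [30,0,-24.5],
    [30,0,-24.5],
    [0,0,0],
    [0,0,0]
  ],
  "twist": [
    [0,0,0],
    [0,0,0],
    [0,0,0],
    [0,0,0],
    [0,0,0],
    [0,0,0],
    [0,0,0],
    [0,0,0],
    [0,0,0],
    [0,0,0],
    [0,0,0],
    [0,0,0],
    [0,0,0],
    [0,0,0],
    [0,0,0],
    [0,0,0]
  ],
  "grip": [0,0,0,0,0,0,0,0,0,0,0,0,0,0,0,0]
}}

```text
clock: 1.43
tcp_pos: [0.4961, 0.1112, 0.2267]
tcp_rot: [[0.95, -0.007, 0.313], [-0.313, -0.007, 0.95], [-0.004, -1.0, -0.008]]
contact_force: [-0.8, 0.3, 0.2]
opening: -0.001
```

```bash
python3 - <<'E'
from h import *
f=ctrl.grab_frame("wrist"); np.savez("wrist0.npz",**f); print(-f["R"].T@f["t"],f["R"][2])
print(f["R"]@np.array([.5025,.1065,.19])+f["t"])
cv2.imwrite("pics/w0.png",f["img"])
E
```

```text
[0.42762118 0.13370532 0.36769885] [ 0.26274392 -0.09443494 -0.96023313]
[-0.00104572  0.02686691  0.19287541]
```

View pics/w0.png

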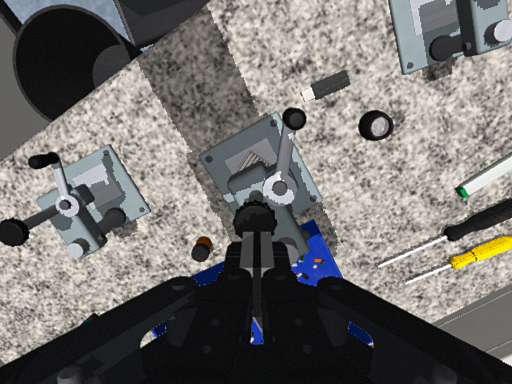

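The wrist view shows the knob at about (255,220), partly behind the fingers, with the handle at (294,118) and the hub at (280,187).

```bash
python3 - <<'E'
from h import *
f=dict(np.load("wrist0.npz"))
for n,u,v,z in(("knob",255.5,221,.19),("handle",294,117,.156),("piv",280,187,.128)): print(n,ray(f,u,v,z).round(4))
for p in ([.5025,.1065,.19],[.4495,.1525,.156]):
    q=f["K"]@(f["R"]@np.array(p)+f["t"]); print(q[:2]/q[2])
X=cloud(f)
m=X[...,2]>.183; m&=X[...,2]<.196; m&=np.hypot(X[...,0]-.5,X[...,1]-.107)<.03
P=X[m]; print(len(P),P.min(0),P.max(0))
E
```

```text
knob [0.4942 0.1097 0.19  ]
handle [0.4455 0.1518 0.156 ]
piv [0.4961 0.1286 0.128 ]
[254.84388261 234.51519437]
[296.67057273 122.62593417]Traceback (most recent call last):
  File "<stdin>", line 8, in <module>
    return umr_minimum(a, axis, None, out, keepdims, initial, where)
ValueError: zero-size array to reduction operation minimum which has no identity
```

Emit:
{"api": "servo_tool", "payload": {
  "dp": [
    [5,10,-2.5],
    [0,10,0],
    [0,5,0],
    [0,0,0]
  ],
  "twist": [
    [0,0,0],
    [0,0,0],
    [0,0,0],
    [0,0,0]
  ],
  "grip": [0,0,0,0]
}}

```text
clock: 1.82
tcp_pos: [0.4977, 0.1102, 0.1983]
tcp_rot: [[0.952, -0.008, 0.307], [-0.307, -0.007, 0.952], [-0.006, -1.0, -0.009]]
contact_force: [-0.2, 0.6, 0.1]
opening: 0.001
```

Emit:
{"api": "servo_tool", "payload": {
  "dp": [
    [0,2,0],
    [0,2,0],
    [0,2,0],
    [0,0,0]
  ],
  "twist": [
    [0,0,0],
    [0,0,0],
    [0,0,0],
    [0,0,0]
  ],
  "grip": [0,0,0,0]
}}

```text
clock: 2.15
tcp_pos: [0.4954, 0.1128, 0.1901]
tcp_rot: [[0.953, -0.012, 0.302], [-0.302, -0.007, 0.953], [-0.009, -1.0, -0.01]]
contact_force: [-0.0, -0.2, 0.1]
opening: -0.0
```

Emit:
{"api": "servo_tool", "payload": {
  "dp": [
    [0,0,0],
    [0,0,0],
    [0,0,0],
    [0,0,0]
  ],
  "twist": [
    [0,0,0],
    [0,0,0],
    [0,0,0],
    [0,0,0]
  ],
  "grip": [0,0,0,0]
}}

```text
clock: 2.48
tcp_pos: [0.4958, 0.1132, 0.1909]
tcp_rot: [[0.953, -0.01, 0.302], [-0.302, -0.007, 0.953], [-0.008, -1.0, -0.009]]
contact_force: [-0.3, 0.3, -0.5]
opening: -0.0
```

Emit:
{"api": "servo_tool", "payload": {
  "dp": [
    [2,-3,-1.5],
    [2,0,-1.5],
    [2,0,-1.5],
    [0,0,0]
  ],
  "twist": [
    [0.005,0,-0.004],
    [0.004,0,-0.004],
    [0,0,0],
    [0,0,0]
  ],
  "grip": [0,0,0,0]
}}

```text
clock: 2.82
tcp_pos: [0.5014, 0.1064, 0.1951]
tcp_rot: [[0.953, 0.003, 0.302], [-0.302, 0.0, 0.953], [0.003, -1.0, 0.001]]
contact_force: [-0.5, 0.4, -0.4]
opening: 0.002
```

Emit:
{"api": "servo_tool", "payload": {
  "dp": [
    [0,2,0],
    [0,2,0],
    [0,2,0],
    [0,2,0],
    [0,2,0],
    [0,0,0]
  ],
  "twist": [
    [0,0,0],
    [0,0,0],
    [0,0,0],
    [0,0,0],
    [0,0,0],
    [0,0,0]
  ],
  "grip": [0,0,0,0,0,0]
}}

```text
clock: 3.32
tcp_pos: [0.5014, 0.1059, 0.1838]
tcp_rot: [[0.953, 0.003, 0.303], [-0.303, 0.0, 0.953], [0.003, -1.0, 0.001]]
contact_force: [0.1, -0.2, -0.5]
opening: -0.004
```

Emit:
{"api": "servo_tool", "payload": {
  "dp": [
    [0,1.5,0],
    [0,1.5,0]
  ],
  "twist": [
    [0,0,0],
    [0,0,0]
  ],
  "grip": [0,0]
}}

```text
clock: 3.48
tcp_pos: [0.5014, 0.106, 0.1805]
tcp_rot: [[0.953, 0.003, 0.303], [-0.303, 0.0, 0.953], [0.003, -1.0, 0.001]]
contact_force: [-0.8, -0.0, -1.0]
opening: 0.001
```

```bash
python3 - <<'E'
from h import *
s=ctrl.read_state(); print(s["tcp_pos"],s["contact_force"])
f=ctrl.grab_frame("side"); np.savez("side1.npz",**f); g=dict(np.load("side0.npz"))
a=np.hstack([x["img"][130:240,190:300] for x in(g,f)]); cv2.imwrite("pics/s1.png",cv2.resize(a,None,fx=3.6,fy=3.6,interpolation=cv2.INTER_CUBIC))
X=cloud(g)[166:188,240:258]; m=g["img"][166:188,240:258].max(2)<70
print(np.round(np.where(m,X[...,2]*1000,0)).astype(int))
E
```

```text
[0.50135099 0.10601821 0.18049616] [-0.82025268 -0.04322991 -1.01065941]
[[  0   0   0   0   0   0   0   0   0   0   0   0   0   0   0   0   0   0]
 [  0   0   0   0   0   0   0   0   0   0   0   0   0   0   0   0   0   0]
 [  0   0   0   0   0   0   0   0   0   0   0   0   0   0   0   0   0   0]
 [  0   0   0   0   0   0   0 180 182 181 182 182 114   0   0   0   0   0]
 [  0   0   0   0   0 178 180 180 181 184 183 180 180   0   0   0   0   0]
 [  0   0   0   0 180 179 181 180 180 180 178 180 181 179   0   0   0   0]
 [  0   0   0   0 180 180 181 181 179 180 180 183 178 181   0   0   0   0]
 [  0   0   0 180 181 182 180 178 181 180 181 179 181 184   0   0   0   0]
 [  0   0   0 179 178 181 180 182 181 180 182 179 181 181 174   0   0   0]
 [  0   0   0   0 181 180 181 183 179 180 178 181 180 182   0   0   0   0]
 [  0   0   0   0 179 181 181 177 181 182 184 178 178 178   0   0   0   0]
 [  0   0   0   0 174 177 180 178 182 179 181 178 177 171   0   0   0   0]
 [  0   0   0   0   0 173 174 175 179 178 177 173 117 117   0   0   0   0]
 [  0 131 135   0   0   0 151 155 172 172 155 114 118 116 117   0   0   0]
 [  0 128 130   0   0   0   0 152 151 154 148 117 118 117 117 117   0   0]
 [  0   0   0   0   0   0   0 145 145 144 143 118 116 119 116 118   0   0]
 [  0   0   0   0   0   0   0 140 138 140 139 116 119 116 117 117 118   0]
 [  0   0   0   0   0   0   0 136 135 136 132 116 118 116 121 117 115   0]
 [  0   0   0   0   0   0   0 130 134 130 126 117 121 117 118 116 115 114]
 [  0   0   0   0   0   0   0   0 126 125 121 117 115 121 117 115 115 107]
 [  0   0   0   0   0   0   0   0   0 121 117 119   0   0   0   0 115 101]
 [  0   0   0   0   0   0   0   0   0   0   0   0   0   0   0   0 106  99]]
```

View pics/s1.png

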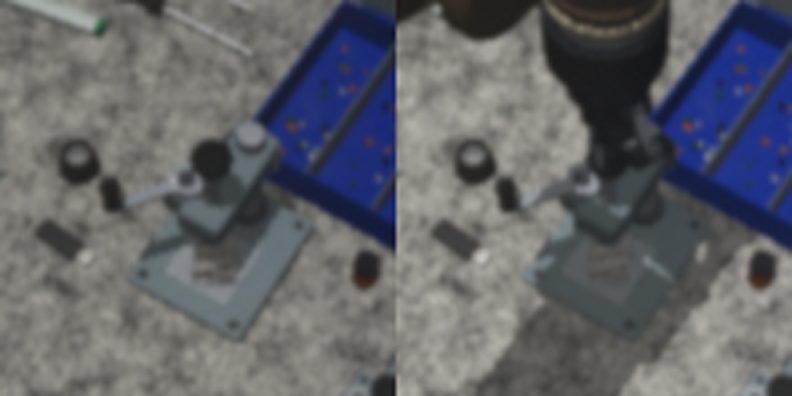

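The depth map puts the knob top at about 0.179, so the rod starts about 10 mm down and the fingers are just about to touch.

Emit:
{"api": "servo_tool", "payload": {
  "dp": [
    [0,1.2,0],
    [0,1.2,0],
    [0,1.2,0],
    [0,1.2,0],
    [0,1.2,0],
    [0,1.2,0]
  ],
  "twist": [
    [0,0,0],
    [0,0,0],
    [0,0,0],
    [0,0,0],
    [0,0,0],
    [0,0,0]
  ],
  "grip": [0,0,0,0,0,0]
}}

```text
clock: 4.03
tcp_pos: [0.5013, 0.106, 0.1737]
tcp_rot: [[0.953, 0.002, 0.302], [-0.302, 0.0, 0.953], [0.002, -1.0, 0.001]]
contact_force: [-0.8, 0.3, 2.1]
opening: 0.004
```

Emit:
{"api": "servo_tool", "payload": {
  "dp": [
    [0,1,0],
    [0,1,0],
    [0,1,0],
    [0,1,0],
    [0,1,0],
    [0,1,0]
  ],
  "twist": [
    [0,0,0],
    [0,0,0],
    [0,0,0],
    [0,0,0],
    [0,0,0],
    [0,0,0]
  ],
  "grip": [0,0,0,0,0,0]
}}

```text
clock: 4.53
tcp_pos: [0.5013, 0.1061, 0.1675]
tcp_rot: [[0.953, 0.002, 0.302], [-0.302, 0.0, 0.953], [0.002, -1.0, 0.001]]
contact_force: [-1.6, -0.2, 1.8]
opening: -0.001
```

Emit:
{"api": "servo_tool", "payload": {
  "dp": [
    [0,1,0],
    [0,1,0],
    [0,1,0],
    [0,1,0],
    [0,1,0],
    [0,1,0],
    [0,0.5,0]
  ],
  "twist": [
    [0,0,0],
    [0,0,0],
    [0,0,0],
    [0,0,0],
    [0,0,0],
    [0,0,0],
    [0,0,0]
  ],
  "grip": [0,0,0,0,0,0,0]
}}

```text
clock: 5.12
tcp_pos: [0.5013, 0.1061, 0.1601]
tcp_rot: [[0.953, 0.002, 0.302], [-0.302, 0.0, 0.953], [0.002, -1.0, 0.001]]
contact_force: [-1.6, 0.0, 2.9]
opening: -0.001
```

Emit:
{"api": "servo_tool", "payload": {
  "dp": [
    [0,0.3,0],
    [0,0.3,0],
    [0,0,0]
  ],
  "twist": [
    [0,0,0],
    [0,0,0],
    [0,0,0]
  ],
  "grip": [0,0,0]
}}

```text
clock: 5.37
tcp_pos: [0.5013, 0.1061, 0.1592]
tcp_rot: [[0.953, 0.002, 0.302], [-0.302, 0.0, 0.953], [0.002, -1.0, 0.001]]
contact_force: [-0.8, -0.7, 2.2]
opening: 0.004
```

Emit:
{"api": "servo_tool", "payload": {
  "dp": [
    [0,0.25,0],
    [0,0.25,0]
  ],
  "twist": [
    [0,0,0],
    [0,0,0]
  ],
  "grip": [0,0]
}}

```text
clock: 5.53
tcp_pos: [0.5013, 0.1061, 0.1587]
tcp_rot: [[0.953, 0.002, 0.302], [-0.302, 0.0, 0.953], [0.002, -1.0, 0.001]]
contact_force: [-1.1, -0.4, 2.5]
opening: 0.005
```

Emit:
{"api": "servo_tool", "payload": {
  "dp": [
    [0,0.3,0],
    [0,0.3,0]
  ],
  "twist": [
    [0,0,0],
    [0,0,0]
  ],
  "grip": [0,0]
}}

```text
clock: 5.7
tcp_pos: [0.5013, 0.1061, 0.1581]
tcp_rot: [[0.953, 0.002, 0.302], [-0.302, 0.0, 0.953], [0.002, -1.0, 0.001]]
contact_force: [-1.5, -0.1, 2.0]
opening: -0.001
```

Emit:
{"api": "servo_tool", "payload": {
  "dp": [
    [0,0.3,0],
    [0,0.3,0]
  ],
  "twist": [
    [0,0,0],
    [0,0,0]
  ],
  "grip": [0,0]
}}

```text
clock: 5.87
tcp_pos: [0.5013, 0.1061, 0.1576]
tcp_rot: [[0.953, 0.002, 0.302], [-0.302, 0.0, 0.953], [0.002, -1.0, 0.001]]
contact_force: [-1.8, -0.6, 4.7]
opening: 0.003
```

Emit:
{"api": "servo_tool", "payload": {
  "dp": [
    [0,0,0]
  ],
  "twist": [
    [0,0,0]
  ],
  "grip": [0]
}}

```text
clock: 5.95
tcp_pos: [0.5013, 0.1061, 0.1576]
tcp_rot: [[0.953, 0.002, 0.302], [-0.302, 0.0, 0.953], [0.002, -1.0, 0.001]]
contact_force: [-1.6, 0.3, 2.0]
opening: 0.001
```

Emit:
{"api": "servo_tool", "payload": {
  "dp": [
    [0,0.2,0]
  ],
  "twist": [
    [0,0,0]
  ],
  "grip": [0]
}}

```text
clock: 6.03
tcp_pos: [0.5013, 0.106, 0.1576]
tcp_rot: [[0.953, 0.002, 0.302], [-0.302, 0.0, 0.953], [0.002, -1.0, 0.001]]
contact_force: [-1.7, 0.0, 4.0]
opening: 0.003
```

Emit:
{"api": "servo_tool", "payload": {
  "dp": [
    [0,0.2,0]
  ],
  "twist": [
    [0,0,0]
  ],
  "grip": [0]
}}

```text
clock: 6.12
tcp_pos: [0.5013, 0.1061, 0.1576]
tcp_rot: [[0.953, 0.002, 0.302], [-0.302, 0.0, 0.953], [0.002, -1.0, 0.001]]
contact_force: [-1.8, -0.0, 4.7]
opening: -0.001
```

Emit:
{"api": "servo_tool", "payload": {
  "dp": [
    [0,0.35,0]
  ],
  "twist": [
    [0,0,0]
  ],
  "grip": [0]
}}

```text
clock: 6.2
tcp_pos: [0.5013, 0.1061, 0.1575]
tcp_rot: [[0.953, 0.002, 0.302], [-0.302, 0.0, 0.953], [0.002, -1.0, 0.001]]
contact_force: [-1.9, -0.8, 4.9]
opening: -0.002
```

Emit:
{"api": "servo_tool", "payload": {
  "dp": [
    [0,0.45,0]
  ],
  "twist": [
    [0,0,0]
  ],
  "grip": [0]
}}

```text
clock: 6.28
tcp_pos: [0.5013, 0.1061, 0.1574]
tcp_rot: [[0.953, 0.002, 0.302], [-0.302, 0.0, 0.953], [0.002, -1.0, 0.001]]
contact_force: [-2.5, -0.6, 6.1]
opening: -0.0
```

Contact is felt: pushing took about 2.2 N in free travel, then rose to 6.1 N at z = 0.1574 with almost no further motion. I retreat upward and go above the lever handle.

Emit:
{"api": "servo_tool", "payload": {
  "dp": [
    [0,-2,0],
    [0,-8,0],
    [0,-20,0],
    [0,-20,0],
    [-13,-4,5],
    [-13,0,5],
    [-13,0,5],
    [-13,0,5],
    [-13,0,5],
    [0,0,0],
    [0,0,0]
  ],
  "twist": [
    [0,0,0],
    [0,0,0],
    [0,0,0],
    [0,0,0],
    [0,0.03,0],
    [0,0.03,0],
    [0,0.03,0],
    [0,0.02,0],
    [0,0,0],
    [0,0,0],
    [0,0,0]
  ],
  "grip": [0,0,0,0,40,40,40,40,40,40,40]
}}

```text
clock: 7.2
tcp_pos: [0.4509, 0.1544, 0.2152]
tcp_rot: [[0.911, 0.011, 0.412], [-0.412, 0.002, 0.911], [0.009, -1.0, 0.006]]
contact_force: [0.1, 0.4, 0.3]
opening: 0.469
```

```bash
python3 - <<'E'
from h import *
f=ctrl.grab_frame("wrist"); np.savez("wrist1.npz",**f)
g=ctrl.grab_frame("side"); np.savez("side2.npz",**g)
cr=g["img"][130:230,190:300]
cv2.imwrite("pics/w1.png",np.hstack([f["img"][60:384,100:420],cv2.resize(cr,(356,324),interpolation=cv2.INTER_CUBIC)]))
E
```

```text
(no output)
```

View pics/w1.png

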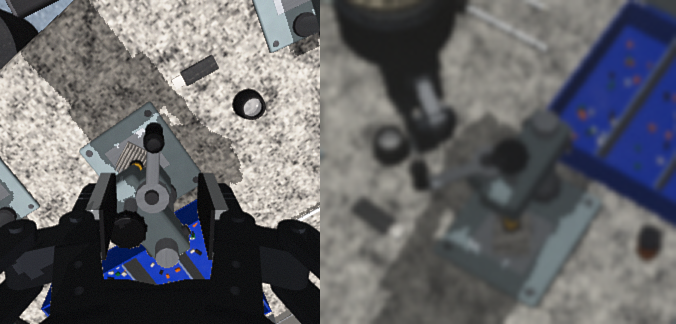

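The wrist view shows the handle top at (253,192) and the hub at (252,257) in the full frame, with the fingers on either side of the lever line. In the side view the rod foot sits on the heat sink.

```bash
python3 - <<'E'
from h import *
f=dict(np.load("wrist1.npz")); X=cloud(f)
h=ray(f,253,191,.1565);p=ray(f,252,257,.128); print(h,p,np.hypot(*(h-p)[:2]),np.degrees(np.arctan2(*(h-p)[1::-1])))
print("depth handle",np.nanmedian(X[186:195,249:257].reshape(-1,3),axis=0), "hub",np.nanmedian(X[253:261,248:256].reshape(-1,3),axis=0),"knob",np.nanmedian(X[285:292,222:234].reshape(-1,3),axis=0))
s=ctrl.read_state(); R=s["tcp_rot"]; print(s["tcp_pos"],"handle in tool mm",(R.T@(h-s["tcp_pos"])*1e3).round(1),"piv",(R.T@(p-s["tcp_pos"])*1e3).round(1))
g=dict(np.load("side2.npz")); Y=cloud(g)
print("handle side",ray(g,190+(420-320)/356*110,130+165/3.24,.1565), "knob",ray(g,190+(510-320)/356*110,130+152/3.24,.157))
E
```

```text
[0.43786692 0.15675826 0.1565    ] [0.496049   0.12925903 0.128     ] 0.0643534120672194 154.702671851964
depth handle [0.44097861 0.15483662 0.1436925 ] hub [0.49590237 0.12884245 0.12700339] knob [0.49787542 0.108688   0.15537421]
[0.45109224 0.15401499 0.21507377] handle in tool mm [-13.7  58.4  -3.3] piv [50.4 87.5 -4.5]
handle side [0.4485189  0.15341455 0.1565    ] knob [0.5029986  0.10954428 0.157     ]
```

Emit:
{"api": "servo_tool", "payload": {
  "dp": [
    [-1.5,5,-1.5],
    [-1.5,10,-1],
    [0,10,0],
    [0,10,0],
    [0,5,0],
    [0,0,0]
  ],
  "twist": [
    [-0.006,0,0.009],
    [0,0,0],
    [0,0,0],
    [0,0,0],
    [0,0,0],
    [0,0,0]
  ],
  "grip": [40,40,40,40,40,40]
}}

```text
clock: 7.8
tcp_pos: [0.4484, 0.1506, 0.1698]
tcp_rot: [[0.91, -0.002, 0.415], [-0.415, -0.001, 0.91], [-0.002, -1.0, -0.002]]
contact_force: [-0.1, 1.0, -0.6]
opening: 0.471
```

Emit:
{"api": "servo_tool", "payload": {
  "dp": [
    [-1,7,1],
    [-1,8,1],
    [0,8,0],
    [0,8,0],
    [0,7,0],
    [0,0,0]
  ],
  "twist": [
    [0,0,0],
    [0,0,0],
    [0,0,0],
    [0,0,0],
    [0,0,0],
    [0,0,0]
  ],
  "grip": [40,40,40,40,40,40]
}}

```text
clock: 8.3
tcp_pos: [0.4467, 0.1533, 0.1268]
tcp_rot: [[0.91, -0.004, 0.416], [-0.416, -0.001, 0.91], [-0.003, -1.0, -0.003]]
contact_force: [0.4, 0.3, -0.0]
opening: 0.471
```

```bash
python3 - <<'E'
from h import *
f=ctrl.grab_frame("wrist"); cv2.imwrite("pics/w2.png",f["img"][100:384,80:440])
E
```

```text
(no output)
```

View pics/w2.png

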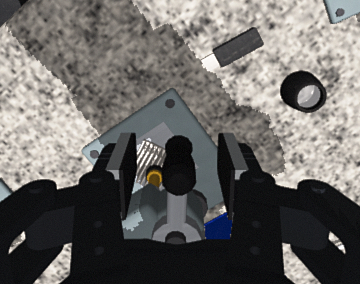

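Emit:
{"api": "servo_tool", "payload": {
  "dp": [
    [0,-2,0],
    [0,0,0],
    [0,0,0],
    [0,0,0]
  ],
  "twist": [
    [0,0,0],
    [0,0,0],
    [0,0,0],
    [0,0,0]
  ],
  "grip": [21,21,21,21]
}}

```text
clock: 8.68
tcp_pos: [0.4481, 0.1537, 0.1305]
tcp_rot: [[0.91, -0.001, 0.415], [-0.415, -0.001, 0.91], [-0.001, -1.0, -0.001]]
contact_force: [0.6, 0.7, 0.1]
opening: 0.246
```

Emit:
{"api": "servo_tool", "payload": {
  "dp": [
    [0.1,0,3.4],
    [0.1,0,3.4],
    [0.1,0,3.4],
    [0.1,0,3.4],
    [0.1,0,3.4]
  ],
  "twist": [
    [0,0.06,0],
    [0,0.06,0],
    [0,0.06,0],
    [0,0.06,0],
    [0,0.06,0]
  ],
  "grip": [21,21,21,21,21]
}}

```text
clock: 9.1
tcp_pos: [0.4569, 0.1662, 0.1315]
tcp_rot: [[0.738, -0.002, 0.675], [-0.675, -0.004, 0.738], [0.002, -1.0, -0.005]]
contact_force: [-0.6, -1.6, -1.7]
opening: 0.25
```

```bash
cat >> h.py <<'E'
def lev():
    s=ctrl.read_state(); d=s["tcp_pos"][:2]-[.4975,.1285]; R=s["tcp_rot"]
    print("r",np.hypot(*d),"ang",np.degrees(np.arctan2(d[1],d[0])),"tool -x ang",np.degrees(np.arctan2(-R[1,0],-R[0,0])),"Ftool",(R.T@s["contact_force"]).round(1),s["tcp_pos"].round(4),"down in tool",(R.T@[0,0,-1]).round(3),s["clock"],s["opening"])
E
python3 -c "from h import *;lev()"
```

```text
r 0.055459410343244225 ang 137.12574413150807 tool -x ang 137.55581476444394 Ftool [ 0.7  1.7 -1.6] [0.4569 0.1662 0.1315] down in tool [-0.002  1.     0.005] 9.1 0.25015702332108447
```

Emit:
{"api": "servo_tool", "payload": {
  "dp": [
    [0.1,0,3.5],
    [0.1,0,3.5],
    [0.1,0,3.5],
    [0.1,0,3.5],
    [0.1,0,3.5],
    [0.1,0,3.5],
    [0.1,0,3.5]
  ],
  "twist": [
    [0,0.06,0],
    [0,0.06,0],
    [0,0.06,0],
    [0,0.06,0],
    [0,0.06,0],
    [0,0.06,0],
    [0,0.06,0]
  ],
  "grip": [21,21,21,21,21,21,21]
}}

```text
clock: 9.68
tcp_pos: [0.473, 0.1777, 0.1313]
tcp_rot: [[0.38, -0.012, 0.925], [-0.925, -0.011, 0.38], [0.006, -1.0, -0.015]]
contact_force: [-2.1, -0.7, 0.6]
opening: 0.245
```

```bash
python3 -c "from h import *;lev()"
```

```text
r 0.05496427351149788 ang 116.4544405129234 tool -x ang 112.34529425151736 Ftool [-0.1 -0.5 -2.2] [0.473  0.1777 0.1313] down in tool [-0.006  1.     0.015] 9.6833 0.24496611636352852
```

Emit:
{"api": "servo_tool", "payload": {
  "dp": [
    [-0.2,0,4],
    [-0.2,0,4],
    [-0.2,0,4],
    [-0.1,0,4],
    [0,0,4]
  ],
  "twist": [
    [0.008,0.05,0.003],
    [0.007,0.05,0.003],
    [0,0.05,0],
    [0,0.05,0],
    [0,0.05,0]
  ],
  "grip": [21,21,21,21,21]
}}

```text
clock: 10.1
tcp_pos: [0.4853, 0.1822, 0.1311]
tcp_rot: [[0.127, -0.016, 0.992], [-0.992, -0.005, 0.127], [0.003, -1.0, -0.017]]
contact_force: [-4.4, 0.2, 3.2]
opening: 0.246
```

```bash
python3 -c "from h import *;lev()"
```

```text
r 0.055073924934204245 ang 102.79475677145133 tool -x ang 97.27409856235266 Ftool [-0.8 -3.1 -4.4] [0.4853 0.1822 0.1311] down in tool [-0.003  1.     0.017] 10.1 0.2461371433535668
```

Emit:
{"api": "servo_tool", "payload": {
  "dp": [
    [-0.4,0,4.2],
    [-0.4,0,4.2],
    [-0.3,0,4.2],
    [-0.2,0,4.2]
  ],
  "twist": [
    [0.01,0.04,0.003],
    [0.01,0.04,0],
    [0,0.04,0],
    [0,0.04,0]
  ],
  "grip": [21,21,21,21]
}}

```text
clock: 10.43
tcp_pos: [0.4956, 0.184, 0.131]
tcp_rot: [[-0.042, -0.012, 0.999], [-0.999, -0.003, -0.042], [0.003, -1.0, -0.012]]
contact_force: [-3.8, 0.4, 2.6]
opening: 0.248
```

```bash
python3 -c "from h import *;lev()"
```

```text
r 0.05553706991605388 ang 91.96108213210607 tool -x ang 87.5834065565794 Ftool [-0.3 -2.5 -3.8] [0.4956 0.184  0.131 ] down in tool [-0.003  1.     0.012] 10.4333 0.24788707963762596
```

Emit:
{"api": "servo_tool", "payload": {
  "dp": [
    [-0.3,0,3],
    [-0.2,0,3],
    [0,0,3]
  ],
  "twist": [
    [0.005,0.03,0],
    [0.005,0.03,0],
    [0,0.03,0]
  ],
  "grip": [21,21,21]
}}

```text
clock: 10.68
tcp_pos: [0.5002, 0.1839, 0.131]
tcp_rot: [[-0.137, -0.013, 0.99], [-0.99, -0.004, -0.138], [0.006, -1.0, -0.012]]
contact_force: [-3.1, 1.0, 2.7]
opening: 0.245
```

```bash
python3 -c "from h import *;lev()"
```

```text
r 0.05544691556118271 ang 87.25581394725849 tool -x ang 82.09877528237283 Ftool [-0.6 -2.7 -3.2] [0.5002 0.1839 0.131 ] down in tool [-0.006  1.     0.012] 10.6833 0.2450605222814222
```

Emit:
{"api": "servo_tool", "payload": {
  "dp": [
    [-0.3,0,3],
    [-0.3,0,3]
  ],
  "twist": [
    [0.005,0,0],
    [0.005,0,0]
  ],
  "grip": [21,21]
}}

```text
clock: 10.85
tcp_pos: [0.5039, 0.1843, 0.131]
tcp_rot: [[-0.138, -0.008, 0.99], [-0.99, -0.005, -0.138], [0.006, -1.0, -0.008]]
contact_force: [-5.1, 2.3, 1.4]
opening: 0.245
```

```bash
python3 -c "from h import *;lev()"
```

```text
r 0.05614921051599375 ang 83.44259809419465 tool -x ang 82.0531550149712 Ftool [-1.5 -1.4 -5.4] [0.5039 0.1843 0.131 ] down in tool [-0.006  1.     0.008] 10.85 0.2447694001378634
```

Small steps now, until the end stop pushes back.

Emit:
{"api": "servo_tool", "payload": {
  "dp": [
    [-0.1,0,2.5],
    [0,0,2.5]
  ],
  "twist": [
    [0.004,0,0],
    [0.004,0,0]
  ],
  "grip": [21,21]
}}

```text
clock: 11.02
tcp_pos: [0.5075, 0.1844, 0.131]
tcp_rot: [[-0.138, -0.003, 0.99], [-0.99, -0.005, -0.138], [0.005, -1.0, -0.003]]
contact_force: [-9.8, 3.9, 4.0]
opening: 0.243
```

```bash
python3 -c "from h import *;lev()"
```

```text
r 0.05677493518383706 ang 79.81817536700068 tool -x ang 82.08661625204996 Ftool [ -2.5  -4.  -10.2] [0.5075 0.1844 0.131 ] down in tool [-0.005  1.     0.003] 11.0167 0.24335389979531144
```

Emit:
{"api": "servo_tool", "payload": {
  "dp": [
    [0,0,2],
    [0,0,1.5]
  ],
  "twist": [
    [0,0,0],
    [0,0,0]
  ],
  "grip": [21,21]
}}

```text
clock: 11.18
tcp_pos: [0.5073, 0.1845, 0.1307]
tcp_rot: [[-0.137, -0.012, 0.99], [-0.99, -0.004, -0.138], [0.006, -1.0, -0.012]]
contact_force: [-5.2, 1.8, 4.0]
opening: 0.248
```

```bash
python3 -c "from h import *;lev()"
```

```text
r 0.0568062639300713 ang 80.0646082298457 tool -x ang 82.0995957536223 Ftool [-1.1 -3.9 -5.4] [0.5073 0.1845 0.1307] down in tool [-0.006  1.     0.012] 11.1833 0.2477987055783244
```

The lever no longer moves under commanded steps, so it is at the stop. I open and retreat straight up and back.

Emit:
{"api": "servo_tool", "payload": {
  "dp": [
    [0,0,-1.5],
    [0,0,0],
    [0,0,0],
    [0,-3,0],
    [0,-15,0],
    [0,-25,0],
    [0,-30,0],
    [0,-30,0],
    [-35,0,0],
    [-35,0,0],
    [-35,0,0],
    [-35,0,0],
    [-35,0,0],
    [-35,0,0],
    [0,0,0]
  ],
  "twist": [
    [0,0,0],
    [0,0,0],
    [0,0,0],
    [0,0,0],
    [0,0,0],
    [0,0,0],
    [0,0,0],
    [0,0,0],
    [0,0,0],
    [0,0,0],
    [0,0,0],
    [0,0,0],
    [0,0,0],
    [0,0,0],
    [0,0,0]
  ],
  "grip": [35,35,35,35,35,35,35,35,35,35,35,35,35,35,35]
}}

```text
clock: 12.43
tcp_pos: [0.5491, 0.3982, 0.2442]
tcp_rot: [[-0.143, 0.019, 0.99], [-0.99, -0.002, -0.143], [-0.001, -1.0, 0.019]]
contact_force: [-0.3, -0.9, 0.3]
opening: 0.408
```

```bash
python3 - <<'E'
from h import *
f=ctrl.grab_frame("top"); g=ctrl.grab_frame("side"); np.savez("top3.npz",**f); np.savez("side3.npz",**g)
a=cv2.resize(f["img"][140:240,175:310],(540,400),interpolation=cv2.INTER_CUBIC); b=cv2.resize(g["img"][130:240,190:260+15],(260,336),interpolation=cv2.INTER_CUBIC)
o=np.zeros((400,800,3),np.uint8); o[:,:540]=a; o[:336,540:]=b
cv2.imwrite("pics/end.png",o); lev()
E
```

```text
r 0.2696683513979332 ang 79.09925761608238 tool -x ang 81.69570953156175 Ftool [0.3 0.7 0.1] [0.5485 0.3933 0.2439] down in tool [-0.004  1.    -0.018] 12.5333 0.41264946622545146
```

View pics/end.png

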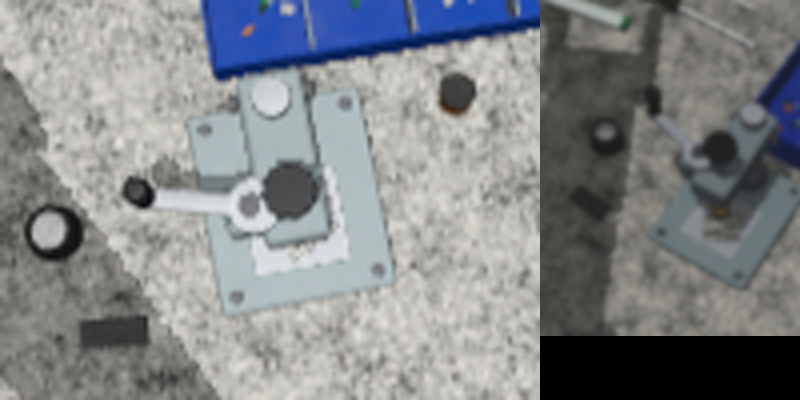

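The end view shows the handle at (138,191), the hub at (250,207) and the knob at (290,190). The loupe, stick and jar look unmoved. I check the lever angle and the knob height.

```bash
python3 - <<'E'
from h import *
f=dict(np.load("top3.npz"));g=dict(np.load("side3.npz"))
h=ray(f,138/4+174.6,191/4+139.6,.1565)
d=h[:2]-[.4985,.1283]; a=np.degrees(np.arctan2(d[1],d[0])); print(h,np.hypot(*d),a,"joint",np.radians(160+10.8-a))
X=cloud(g); print("knob z",np.nanmedian(X[173:181,236:243,2]))
m=(f["img"].max(2)<70)
for n,(u,v,z) in dict(loupe=(54,232,.025),jar=(457,91,.032)).items(): print(n,ray(f,u/4+174.6,v/4+139.6,z))
E
```

```text
[0.50375394 0.18294531 0.1565    ] 0.054897297771372325 84.5081037730742 joint 1.5060777069491273
knob z 0.12650697820012
loupe [0.4959663  0.24547927 0.025     ]
jar [0.57554989 0.0130081  0.032     ]
```

```bash
python3 - <<'E'
from h import *
g=dict(np.load("side3.npz"));X=cloud(g); print("knob z",np.nanmedian(X[175:181,246:252,2]))
ctrl.job_done()
E
```

```text
knob z 0.15990110703088534
the job is handed in; nothing more can be done
```

The stop rod is down on the heat sink and locked with the clamp lever at its end stop. I handed the job in at about 12.5 s of the 54 s allowed. The simulator reports no verdict.

- **Lowering the rod:** I pushed the knob down with the shut fingers. Free travel took about 2.2 N. At a knob height of about 0.1575 m (rod position about 0.0325) the force rose to 6.1 N with almost no further motion. I stopped there, which puts roughly 4 N on the heat sink. The rod had started about 10 mm down rather than fully up, and the contact point is near the short end of the stated range.
- **Locking the lever:** I swung the handle round with the fingers loosely either side of it until it stopped moving. The force there peaked at about 10 N.
- **Final checks:** The lever measured about 1.5 rad, which is the end stop. The loupe and jar were within 1 mm of where they started. I checked the memory stick and heat sink by eye only, and they looked unmoved. The gripper is clear of everything.
- **Disagreements:** Depth put the knob top at 0.160 m, against 0.1574 m from the arm. That camera read about 2 mm high elsewhere, so the two agree within its error. Handle and pivot positions differed by 2–4 mm between cameras, so I used values in between.

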